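# Ease the ratchet vise shut on the bench pin

### The arm

A 6-joint arm with a two-finger parallel gripper is mounted at the origin on the work surface. World frame = base frame: x ahead of the robot, y to its left, z up, the work surface at z = 0. Lengths are in m, angles in rad, forces in N, time in s.
With the tool pointing down it reaches from about 0.425 to 0.95 m from the base axis. Payload 3.5 kg.
Tool frame: the origin (TCP) lies at the very end of the fingers, on their centre line; the grasp point (between the pads) lies 19 mm behind it; z points along the fingers, y is the direction in which the jaws open and shut (so a half turn about z gives the same grasp; the last joint's range is limited). The gripper opens to 85 mm and grips with 20 to 120 N. Pads are 22 mm wide; open, the fingers measure 114 mm over their backs; the gripper's body (76 mm by 85 mm) begins 54 mm behind the grasp point. The pads swing forward as they close: fully open they stand 13 mm farther back than shut.
Start: joints at [-1.433, 0.286, 1.577, -0, 1.279, -0.15], TCP at [0.192, -0.647, 0.231] pointing down, gripper open.
Joint ranges: [-2.77, 2.77], [-0.9, 2.22], [0.21, 2.48], [-1.53, 4.67], [0.24, 2.81], [-2.84, 2.84]. Speed limits (rad/s): [2.79, 2.79, 3.14, 3.14, 3.14, 3.14].

### API

Orientations are given as a unit quaternion [x, y, z, w].
In Python, from plant import ctrl, imaging gives the robot as it stands.
- The arm moves only by the shell command python3 -m creep 'ROWS' [OPENING] [FORCE]. ROWS is JSON, one flat list of numbers, 4 for each row, row after row: the shift along the tool's x, y, z in units of 25 mm (1.0 is 25 mm), then the turn about the tool's z in units of 5 degrees (1.0 is 5 degrees). A call has 1 to 20 rows; each row is the pose to reach, as a shift and turn from the pose commanded when the call began, along the tool's axes at that moment; what a row does not reach only later rows make up. A row lasts 1/12 s, in which the tool goes at most 41.7 mm and 7.16 degrees, less where a joint would pass 70% of its speed; a pose out of reach is approached as far as the arm can. A call with a gripper value outside its range is refused whole. OPENING is the closure in counts, from 0 (fully open) to 255 (shut), set as the call begins (- or left out, the last holds). The fingers move at their own pace and stop on an object; FORCE is the grip in N (left out, the last holds). Time passes only in rows, so rows that repeat a pose let the fingers close. It gives the time, the measured TCP pose, the force and the opening at its end, in the units of the state.
- ctrl.get_state(): the state, without advancing time (a new reading comes with each control period).
- imaging.read_camera(name): name is "scene" or "top"; returns the picture (480x640x3 uint8, red, green, blue); there is no depth.
- imaging.camera_info(name): a dict with "intrinsics" (3x3 intrinsics, pixels), "distortion" ([k1, k2, p1, p2, k3] as OpenCV has them; the pictures are not rectified), "origin" and "attitude" of the camera in the world. Camera axes: x right, y down, z forward; pixel columns grow to the right and rows downward; lengths in m; the calibration is good to about 2 mm. A picture is of the moment at which its call begins. camera_info takes no time and is no camera call.
- ctrl.sign_off(): hands the job in, once; it reports no verdict.
Trained networks look in the newest picture that a camera, given by its name, has taken for a name from the list of things; names that differ only in an ending like _2 or _b are one class to them, and where a whole thing is asked for, a point or a joint stands for the part that bears it (a point fixed in the world has none). Each returns a list of dicts, best first, with "p" (0 to 1); they miss things now and then, are a little off and sometimes report something else, mostly with a low value. They report only what shows in the picture. A call takes as long as a camera call. They do not tell look-alikes from the thing itself.
- imaging.silhouettes(camera, name): "mask" (480x640 bool, what is visible of it) and "uv" ([column, row] in pixels, amid what is visible of it).
The state is a dict: "time": time; "qpos": joint angles; "dq": joint speeds; "joint_efforts": joint torques, N m; "eef_pos": TCP position; "tcp_rot": TCP orientation; "contact_force": force on the tool from outside, world axes, zero at the start; "wrist_torque": the same for the moment, N m; "opening": opening from 0.0 (shut) to 1.0 (fully open).
Only numpy, scipy, OpenCV 4.12 (cv2) and the standard library are available. Lean on these libraries where they do the work, as an engineer would, in place of code of your own. Each camera call takes 0.05 s, during which the arm holds its last target.

### The job

The jeweller's spring-loaded vise is held open by its ratchet: throw the pawl's release lever fully over, then wind the crank up a touch so that the pawl springs out of the wheel. Keep hold of the crank and let it turn back slowly, without ever letting it run or pushing it home, until the spring alone holds the wooden bench pin firmly between both jaws; then let go and leave the other things on the bench where they are.

Things in the scene. Friction and masses are not known exactly. Their poses are not given: they have to be found in the camera images.
- vise: Green and steel bench vise, fixed; bed 150 x 400 mm, 18 mm thick. Origin: on the bench under the axis of the upright crank shaft; x across the bed, y along the bed from the winding head to the jaws, z up. Winding head: green box 135 x 135 mm, top 58 mm above the bench, carrying a toothed wheel, the pawl and its lever, and the crank.
- shaft_top (a point): Point on the axis of the upright crank shaft, 94 mm above the bench.
- grip_mid (a point): Middle of the crank's upright black grip, 120 mm above the bench, 80 mm from the shaft axis: a cylinder 24 mm across, 52 mm tall (93 to 145 mm), free to spin on its pin. Top of the crank arm: 90 mm. Counter-clockwise from above winds up (opens); the spring turns it clockwise with 5 to 8 N at the grip. The arm's angle to the vise varies.
- crank (a joint): Turn of the crank shaft, rad, growing counter-clockwise from above as the jaw is wound open; about 1.98 at the start, stop at 2.75. The vise closes on the bench pin between about 0.55 and 1.15, depending on the back jaw.
- lever (a joint): Release lever of the pawl: 0 engaged, 0.80 rad thrown fully over, at its stop; grows clockwise from above and stays where it is left. It takes about 2 to 4 N at its post to move.
- lever_pivot (a point): Upright pivot axis of the release lever and pawl, 75 mm above the bench.
- lever_post (a point): Middle of the lever's upright steel post, 55 mm from the pivot: a pin 12 mm across, from 75 to 115 mm above the bench, over a flat arm whose top is at 78 mm.
- work: Bench pin: a notched block of beech, 62 mm across the bed, 28 mm thick along it, 109 mm tall, standing loose on the bed between the jaws (bed top 18 mm above the bench). Origin: centre of its underside.
- jaw: Moving steel jaw, 85 mm wide, top 73 mm above the bench. A rack moves it 22 mm per radian of the shaft; a spring of 20 to 28 N pushes it along the vise's +y to the back jaw. Origin: middle of the lower edge of its clamping face, on the bed; the face looks along the vise's +y.
- backjaw: Back jaw, a steel block of the same size at the far end of the bed, screw-set anywhere within 12 mm (face 188 to 200 mm along y from the vise's origin); it does not give. So the end of closing varies and has to be felt: the load leaves the crank. Origin: middle of the lower edge of its face, which looks along the vise's -y.
- jar: Small amber glass jar, 48 mm across, 60 mm tall, a bystander. Origin: centre of its underside.
- screwdriver: Screwdriver with an orange handle, 180 mm long, lying on the bench, a bystander.
- dish: White dish, 76 mm across, 14 mm tall, a bystander. Origin: centre of its underside.
- pawl_nose (a point): Nose of the pawl that lies beside the 72 mm toothed wheel: 32 mm from the shaft axis when in the teeth, about 60 mm when swung clear. The teeth's load keeps it in even with the lever thrown; when the crank is wound up until most of that load is off (under 0.1 rad), it springs out by itself and stays out. With the lever not thrown it clicks over the teeth and catches again.
Things that resemble listed ones, but are neither listed nor needed, are in the scene too. Of the things that look like the work, the middle-sized one is meant.

How it is judged:
By the outcome, as a careful person would: the job done as asked, in the order asked, and still so for the second after the job is handed in, with the robot touching nothing.
It also fails if it takes over 72 s, if anything falls off the work surface, if the arm or the gripper's body presses on something with over 40 N, if the wrist force passes 120 N, or if a joint passes its speed limit or range.

## Working session

There is one attempt and no reset: what is moved stays moved. The work goes in short steps, Python scripts to look and compute and a shell command to move; the robot and the scene stay as the last step left them, time stands still between calls to the robot, and variables do not carry over. Pictures are saved under pics/ and viewed, and the job is handed in when it is done.

```bash
ls; mkdir -p pics; python3 - <<'E'
from plant import ctrl, imaging
import cv2
for n in ("scene","top"):
    im=imaging.read_camera(n); cv2.imwrite(f"pics/{n}0.png",im[:,:,::-1])
    i=imaging.camera_info(n); print(n,i)
print(ctrl.get_state())
E
```

```text
pics
scene {'intrinsics': array([[577.65182038,   0.        , 307.28875613],
       [  0.        , 577.65182038, 237.23628547],
       [  0.        ,   0.        ,   1.        ]]), 'distortion': array([0.00652356, 0.        , 0.        , 0.        , 0.        ]), 'origin': array([ 1.05929223, -0.37387521,  0.70456832]), 'attitude': array([ 0.83081347,  0.40450119, -0.15941361, -0.34744073])}
top {'intrinsics': array([[605.29843868,   0.        , 324.38217818],
       [  0.        , 605.29843868, 247.19919228],
       [  0.        ,   0.        ,   1.        ]]), 'distortion': array([-0.11841429,  0.        ,  0.        ,  0.        ,  0.        ]), 'origin': array([0.47217188, 0.0149634 , 1.05958256]), 'attitude': array([ 0.70949098, -0.70166802,  0.05220804, -0.03948237])}
{'time': 0.1, 'qpos': array([-1.43298844e+00,  2.87095445e-01,  1.57802106e+00,  1.27242878e-05,
        1.27859310e+00, -1.49985467e-01]), 'dq': array([ 0.00012101, -0.00227036, -0.0031566 , -0.00035719, -0.0012043 ,
        0.00032684]), 'joint_efforts': array([ 7.91918719e-04, -4.07296336e+01, -2.93700600e+01, -1.63934678e-04,
        3.40648119e-03, -1.10344075e-05]), 'eef_pos': array([ 0.19154918, -0.64663891,  0.23007841]), 'tcp_rot': array([ 9.89664434e-01,  1.43398699e-01,  1.25352082e-05, -1.05842034e-03]), 'contact_force': array([ 0.20807894,  0.41425201, -0.82269801]), 'wrist_torque': array([-0.00717254, -0.02160842, -0.03734082]), 'opening': 1.0024089250749082}
```

View pics/scene0.png

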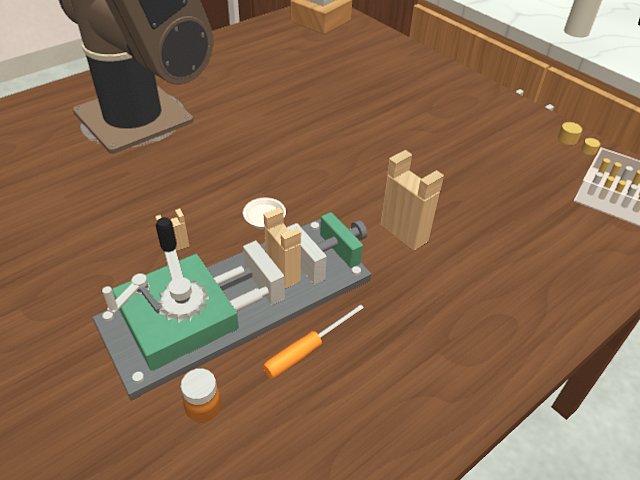

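View pics/top0.png

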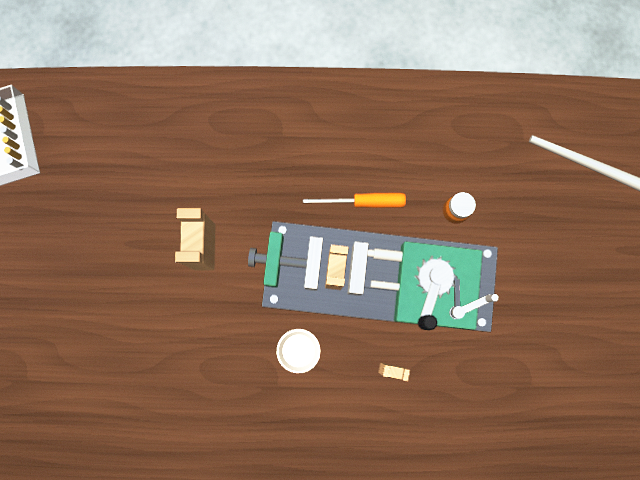

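The scene view shows the vise with its head at left, the grip near (167,235) and the lever post near (108,298). In the top view the shaft is at about (436,275), the grip top at (428,323), the lever pivot at (457,313) and the post at (494,298). I'll measure these next.

```bash
cat > h.py <<'E'
import numpy as np, cv2
from scipy.spatial.transform import Rotation as R
from plant import ctrl, imaging
def ray(cam,uv):
    i=imaging.camera_info(cam)
    p=cv2.undistortPoints(np.array([[uv]],float),i["intrinsics"],np.array(i["distortion"]))[0,0]
    return np.array(i["origin"]),R.from_quat(i["attitude"]).apply([p[0],p[1],1])
def atz(cam,uv,z):
    o,d=ray(cam,uv); return o+d*(z-o[2])/d[2]
def proj(cam,P):
    i=imaging.camera_info(cam); Rm=R.from_quat(i["attitude"]).as_matrix().T
    P=np.atleast_2d(P); 
    return cv2.projectPoints(P,cv2.Rodrigues(Rm)[0],-Rm@np.array(i["origin"]),i["intrinsics"],np.array(i["distortion"]))[0][:,0]
def tri(a,b):
    o1,d1=ray("scene",a);o2,d2=ray("top",b);d1/=np.linalg.norm(d1);d2/=np.linalg.norm(d2)
    s=np.linalg.lstsq(np.c_[d1,-d2],o2-o1,rcond=None)[0];p,q=o1+s[0]*d1,o2+s[1]*d2
    return (p+q)/2,np.linalg.norm(p-q)
E
python3 - <<'E'
from h import *
np.set_printoptions(precision=4,suppress=True)
for c in ("top","scene"):
    im=imaging.read_camera(c).copy()
    for n in ("vise","crank","lever","grip_mid","lever_post","jaw","backjaw","work"):
        for r in imaging.silhouettes(c,n)[:3]:
            m=r["mask"]; ys,xs=np.nonzero(m)
            print(c,n,round(r["p"],2),np.round(r["uv"],1),m.sum(),xs.min(),xs.max(),ys.min(),ys.max())
for n,uv,z in (("shaft",(436,276),.094),("grip",(428,323),.145),("pivot",(457,313),.08),("post",(494,298),.115)):
    print(n,atz("top",uv,z))
im=imaging.read_camera("top")[::1]
cv2.imwrite("pics/topz.png",cv2.resize(im[210:350,240:510],None,fx=2.9,fy=2.9,interpolation=2)[:,:,::-1])
im=imaging.read_camera("scene")
cv2.imwrite("pics/scenez.png",cv2.resize(im[200:400,80:380],None,fx=2.6,fy=2.6,interpolation=2)[:,:,::-1])
E
```

```text
top vise 0.92 [384.5 277.5] 19083 248 497 222 331
top crank 0.87 [432.3 282.2] 1533 417 454 257 329
top lever 0.94 [460.1 302. ] 503 451 497 279 316
top lever 0.38 [427.4 321.7] 254 418 437 314 329
top grip_mid 0.75 [384.3 277.9] 19382 247 497 222 331
top grip_mid 0.66 [426.3 322. ] 250 417 436 314 329
top grip_mid 0.17 [308.2 259.5] 1236 248 322 237 290
top lever_post 0.91 [463.9 301.8] 598 450 498 279 317
top jaw 0.75 [360.4 270.3] 963 348 373 242 294
top jaw 0.59 [432.5 284.1] 1455 418 454 258 329
top backjaw 0.88 [308.6 261.4] 1021 249 322 237 289
top backjaw 0.34 [380.7 275.5] 19461 248 498 221 331
top work 0.92 [334.8 265.9] 795 325 347 245 289
top work 0.61 [197.1 238.1] 2084 175 214 208 270
scene vise 0.82 [210.9 299.7] 24719 94 371 213 399
scene crank 0.57 [170.5 290.9] 2512 156 208 217 321
scene lever 0.9 [132.2 292.2] 896 103 160 274 313
scene grip_mid 0.6 [165.2 233.2] 499 157 176 218 251
scene grip_mid 0.37 [171.9 289.7] 2458 155 208 217 321
scene grip_mid 0.21 [147.1 298.8] 196 139 159 284 311
scene lever_post 0.81 [132.  295.5] 850 103 160 275 313
scene jaw 0.63 [259.3 272.8] 1808 219 284 241 304
scene backjaw 0.62 [316.1 249.3] 1476 288 367 220 284
scene work 0.85 [281.7 247.3] 1989 264 301 208 287
scene work 0.56 [178.4 232.4] 410 158 187 210 249
scene work 0.56 [411.  199.5] 4044 381 442 150 250
shaft [ 0.5537 -0.1822  0.094 ]
grip [ 0.478  -0.1588  0.145 ]
pivot [ 0.4948 -0.219   0.08  ]
post [ 0.5178 -0.2705  0.115 ]
```

View pics/topz.png

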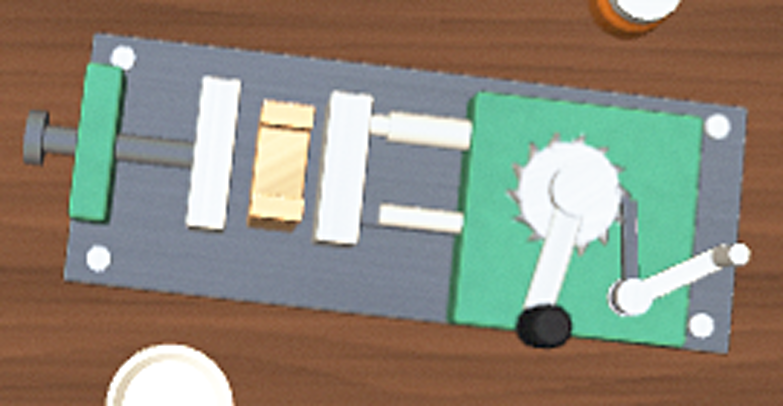

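View pics/scenez.png

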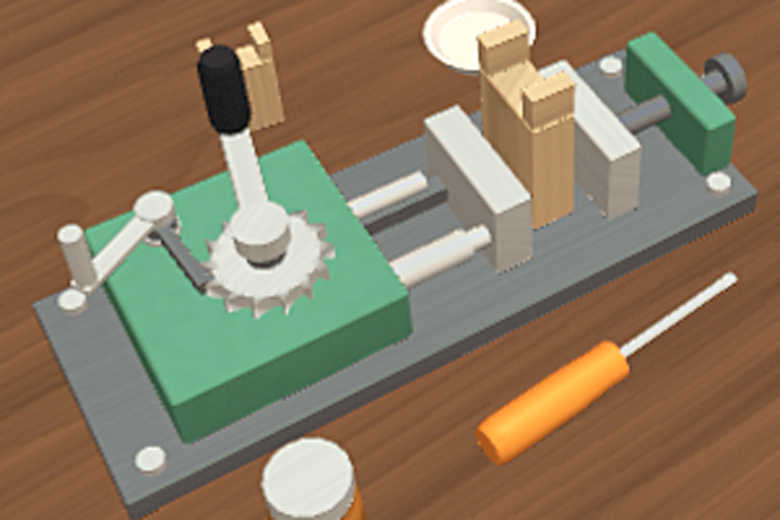

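```bash
python3 - <<'E'
from h import *
np.set_printoptions(precision=4,suppress=True)
Z=lambda u,v:(240+u/2.9,210+v/2.9); S=lambda u,v:(80+u/2.6,200+v/2.6)
for n,t,s,z in (("shaft",Z(585,191),S(262,220),.1),("grip",Z(545,326),S(219,55),.145),("pivot",Z(632,298),S(154,205),.085),("post",Z(739,254),S(69,233),.115)):
    print(n,atz("top",t,z),atz("scene",s,z),tri(s,t))
for b in ((123,57),(98,258),(702,325),(717,126)): print(atz("top",Z(*b),.02))
print(proj("scene",[[.7,-.36,0],[.65,-.5,0]]),atz("top",(530,140),0),atz("top",(640,185),0),atz("top",(530,140),.5))
E
```

```text
shaft [ 0.5535 -0.1903  0.1   ] [ 0.5593 -0.184   0.1   ] (array([ 0.5556, -0.1869,  0.0986]), np.float64(0.008244013093532827))
grip [ 0.4788 -0.1587  0.145 ] [ 0.4808 -0.1584  0.145 ] (array([ 0.4791, -0.1584,  0.1438]), np.float64(0.0012077506667471883))
pivot [ 0.495  -0.2194  0.085 ] [ 0.5022 -0.2199  0.085 ] (array([ 0.4958, -0.2196,  0.0789]), np.float64(0.002768561503671497))
post [ 0.5185 -0.2719  0.115 ] [ 0.52   -0.2697  0.115 ] (array([ 0.519 , -0.2707,  0.1149]), np.float64(0.0025881912658281877))
[0.6378 0.0701 0.02  ]
[0.5174 0.0827 0.02  ]
[ 0.4807 -0.2773  0.02  ]
[ 0.6004 -0.2889  0.02  ]
[[122.3825 476.5788]
 [-10.3473 517.9107]] [ 0.8156 -0.3827  0.    ] [ 0.7356 -0.5947  0.    ] [ 0.6536 -0.195   0.5   ]
```

```bash
cat >> h.py <<'E'
def units(x,y,z,yaw=None):
    s=ctrl.get_state();r=R.from_quat(s["tcp_rot"]);d=r.inv().apply(np.array([x,y,z])-s["eef_pos"])/.025
    tx=r.apply([1,0,0]);cur=np.arctan2(tx[1],tx[0])
    print("units",np.round(d,2),"curyaw",np.degrees(cur).round(1),"turn",None if yaw is None else np.round((np.degrees(cur)-yaw)/5,2))
E
python3 - <<'E'
from h import *
units(.550,-.2715,.19,0)
E
```

```text
units [ 18.01 -10.34   1.65] curyaw 16.5 turn 3.3
```

```bash
python3 -m creep '[0.5,-0.3,0,0.1,1.5,-0.85,0,0.3,2.8,-1.6,0.1,0.5,4.2,-2.4,0.2,0.8,5.6,-3.2,0.4,1,7,-4,0.6,1.3,8.4,-4.8,0.7,1.5,9.8,-5.6,0.8,1.8,11.2,-6.4,1,2,12.6,-7.2,1.1,2.3,14,-8,1.2,2.5,15.4,-8.8,1.4,2.8,16.6,-9.5,1.5,3,17.5,-10,1.6,3.2,18,-10.3,1.65,3.3,18,-10.3,1.65,3.3,18,-10.3,1.65,3.3]' 255 30
python3 -c "
from h import *
units(.550,-.2715,.088,0)"
```

```text
time: 2.52
eef_pos: [0.5503, -0.272, 0.19]
tcp_rot: [1.0, 0.001, -0.0, 0.0]
contact_force: [-0.3, 0.1, -0.1]
opening: -0.003
units [-0.01 -0.02  4.08] curyaw 0.1 turn 0.02
```

```bash
python3 -m creep '[0,0,0.6,0,0,0,1.4,0,0,0,2.2,0,0,0,3,0,0,0,3.6,0,0,0,4,0,0,0,4.08,0,0,0,4.08,0]'
python3 - <<'E'
from h import *
im=imaging.read_camera("scene")
cv2.imwrite("pics/s1.png",cv2.resize(im[130:430,40:400],None,fx=2,fy=2)[:,:,::-1])
E
```

```text
time: 3.18
eef_pos: [0.5494, -0.2732, 0.0877]
tcp_rot: [1.0, -0.001, -0.0, -0.0]
contact_force: [0.2, -0.4, 0.7]
opening: -0.003
```

View pics/s1.png

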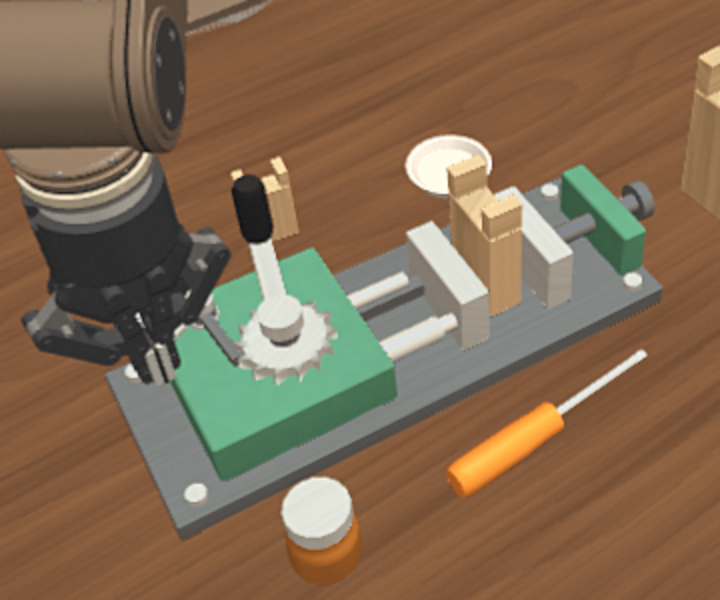

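The closed fingers, with tips at about (155,365) in the crop, stand on the far side of the lever post and clear of the wheel and pawl. Next I push the post along -x.

```bash
python3 -m creep '[-0.2,0,0,0,-0.4,0,0,0,-0.6,0,0,0,-0.75,0,0,0,-0.9,0,0,0,-1.05,0,0,0,-1.2,0,0,0,-1.35,0,0,0,-1.5,0,0,0,-1.65,0,0,0,-1.8,0,0,0,-1.95,0,0,0,-2.1,0,0,0,-2.1,0,0,0]'
```

```text
time: 4.4
eef_pos: [0.4967, -0.2718, 0.0878]
tcp_rot: [1.0, -0.0, -0.001, -0.001]
contact_force: [2.6, -0.3, 2.3]
opening: 0.002
```

```bash
python3 -m creep '[-0.08,0,0,0,-0.16,0,0,0,-0.24,0,0,0,-0.24,0,0,0]'; python3 -m creep '[-0.06,0,0,0,-0.12,0,0,0,-0.12,0,0,0]'
```

```text
time: 4.73
eef_pos: [0.493, -0.2713, 0.0878]
tcp_rot: [1.0, -0.001, 0.002, -0.001]
contact_force: [9.6, 2.9, -1.0]
opening: -0.001
time: 4.98
eef_pos: [0.4929, -0.2713, 0.088]
tcp_rot: [1.0, -0.002, 0.006, -0.0]
contact_force: [18.1, 3.1, -5.4]
opening: 0.004
```

```bash
python3 -m creep '[0.3,0,0,0,0.7,0,0,0,1,0,0,0,1,0,-0.8,0,1,0,-2,0,1,0,-3.2,0,1,0,-4,0,1,0,-4.2,0,1,0,-4.2,0]' 0
python3 - <<'E'
from h import *
im=imaging.read_camera("top")
cv2.imwrite("pics/t2.png",cv2.resize(im[210:350,240:510],None,fx=2.9,fy=2.9)[:,:,::-1])
im=imaging.read_camera("scene")
cv2.imwrite("pics/s2.png",cv2.resize(im[130:430,40:400],None,fx=2,fy=2)[:,:,::-1])
E
```

```text
time: 5.73
eef_pos: [0.5141, -0.2733, 0.1946]
tcp_rot: [1.0, -0.0, 0.001, 0.001]
contact_force: [0.4, 0.3, -0.1]
opening: 0.998
```

View pics/t2.png

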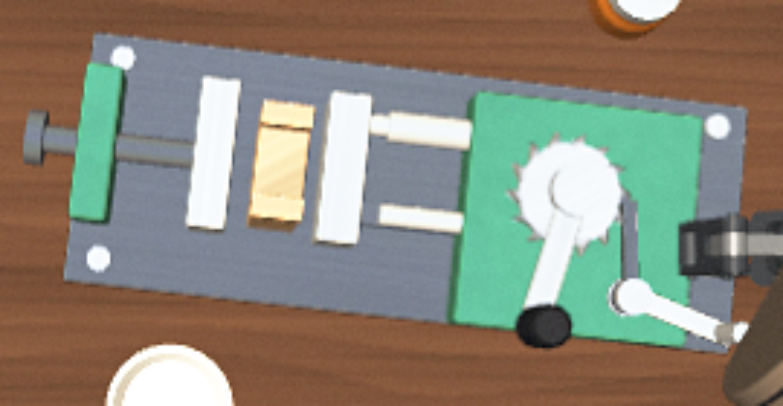

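View pics/s2.png

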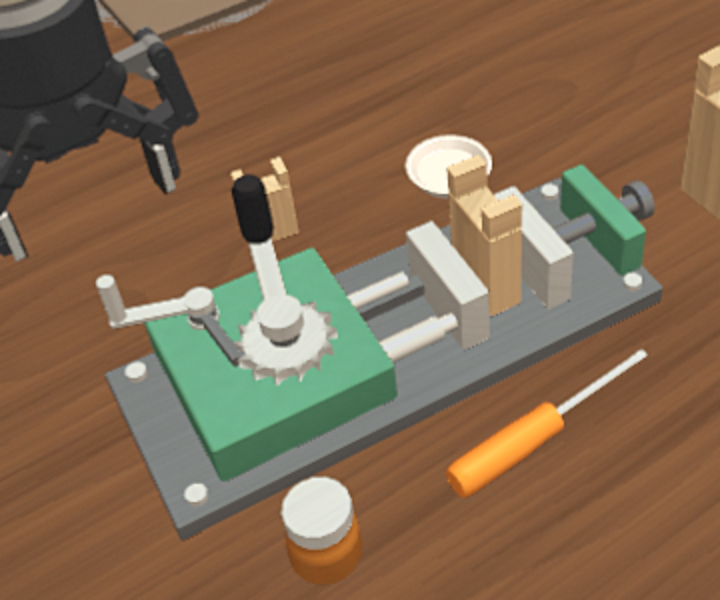

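```bash
python3 - <<'E'
from h import *
Z=lambda u,v:(240+u/2.9,210+v/2.9); S=lambda u,v:(40+u/2,130+v/2)
piv=np.array([.4955,-.2195])
a=np.array([.519,-.2707])-piv
b,e=atz("top",Z(740,331),.115),atz("scene",S(104,281),.115); print(b,e)
for q in(b,e,):
    q=q[:2]-piv; print(np.linalg.norm(q),np.arctan2(a[1],a[0])-np.arctan2(q[1],q[0]))
units(.479,-.158,.195); 
E
```

```text
[ 0.47668889 -0.27161548  0.115     ] [ 0.47688197 -0.27070123  0.115     ]
0.0554065089804758 0.7766968702175432
0.05448116431619094 0.7790607261934179
units [-1.34 -4.56 -0.14] curyaw -0.0 turn None
```

```bash
python3 -m creep '[-0.1,-0.4,0,0.8,-0.3,-1,0,1.8,-0.5,-1.7,0,2.8,-0.7,-2.4,0,3.8,-0.9,-3.1,0,4.8,-1.1,-3.8,0,5.8,-1.25,-4.3,0,6.8,-1.34,-4.56,0,7.8,-1.34,-4.56,0,8.6,-1.34,-4.56,0,9,-1.34,-4.56,0,9,-1.34,-4.56,0,9]'
python3 - <<'E'
from h import *
units(.479,-.1585,.102,-45)
im=imaging.read_camera("scene")
cv2.imwrite("pics/s3.png",cv2.resize(im[130:430,40:400],None,fx=2,fy=2)[:,:,::-1])
E
```

```text
time: 6.83
eef_pos: [0.479, -0.158, 0.1909]
tcp_rot: [0.924, -0.382, -0.002, -0.0]
contact_force: [0.6, -0.2, -0.6]
opening: 1.005
units [0.03 0.01 3.56] curyaw -45.0 turn 0.01
```

View pics/s3.png

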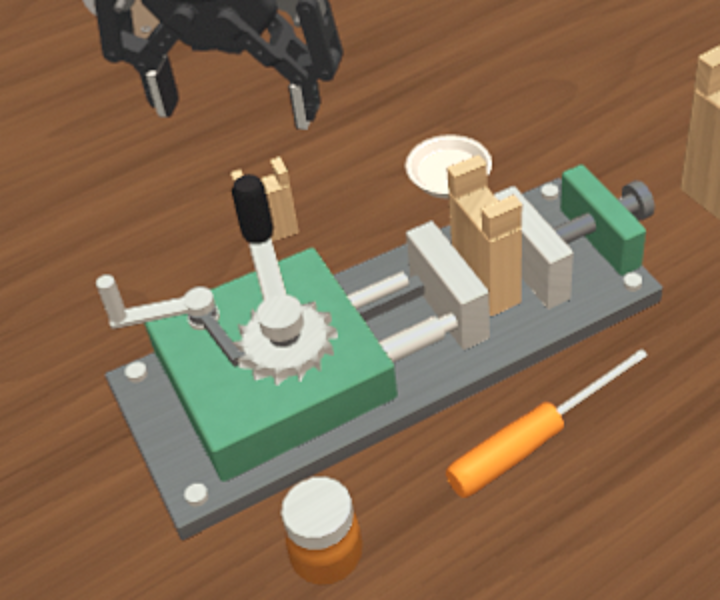

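The open fingers at (160,95) and (305,105) straddle the grip's axis from above. I'll go straight down and close.

```bash
python3 -m creep '[0,0,0.4,0,0,0,1,0,0,0,1.6,0,0,0,2.2,0,0,0,2.8,0,0,0,3.3,0,0,0,3.56,0,0,0,3.56,0]' && python3 -m creep '[0,0,0,0,0,0,0,0,0,0,0,0,0,0,0,0,0,0,0,0,0,0,0,0,0,0,0,0,0,0,0,0,0,0,0,0,0,0,0,0]' 255 45
python3 - <<'E'
from h import *
im=imaging.read_camera("scene")
cv2.imwrite("pics/s4.png",cv2.resize(im[130:430,40:400],None,fx=2,fy=2)[:,:,::-1])
E
```

```text
time: 7.55
eef_pos: [0.4785, -0.1578, 0.1014]
tcp_rot: [0.924, -0.383, -0.002, -0.0]
contact_force: [0.0, 0.2, -0.2]
opening: 1.002
time: 8.38
eef_pos: [0.4797, -0.16, 0.1052]
tcp_rot: [0.924, -0.382, -0.0, 0.002]
contact_force: [-3.5, -3.2, 3.7]
opening: 0.268
```

View pics/s4.png

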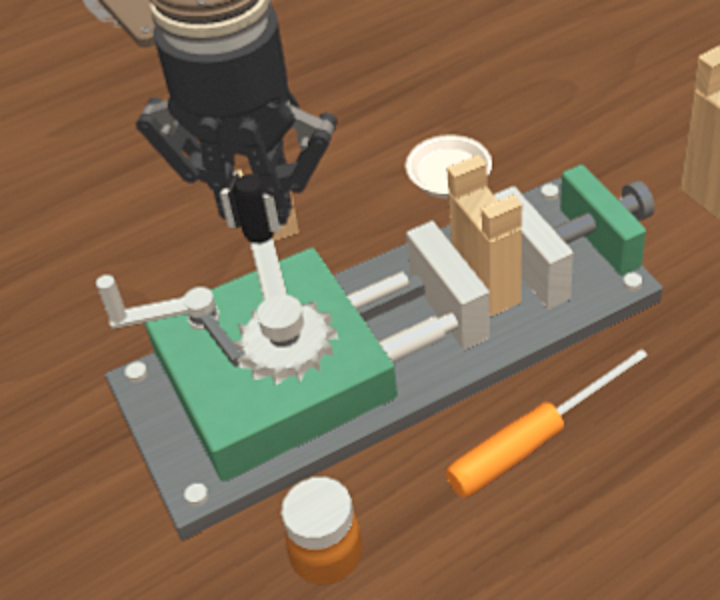

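```bash
cat >> h.py <<'E'
def arc(th0,dths,r=.080,yaw=-45):
    y=np.radians(yaw);X=np.array([np.cos(y),np.sin(y)]);Y=np.array([np.sin(y),-np.cos(y)])
    for d in dths:
        D=r*np.array([np.cos(th0+d)-np.cos(th0),np.sin(th0+d)-np.sin(th0)])
        print(round(d,3),np.round([D@X/.025,D@Y/.025],2))
E
python3 -c "
from h import *
arc(np.radians(159.1),np.arange(0,.19,.02))
s=ctrl.get_state();print(s['eef_pos'],s['contact_force'])"
```

```text
0.0 [0. 0.]
0.02 [0.03 0.06]
0.04 [0.05 0.12]
0.06 [0.08 0.17]
0.08 [0.11 0.23]
0.1 [0.15 0.29]
0.12 [0.18 0.34]
0.14 [0.21 0.39]
0.16 [0.25 0.45]
0.18 [0.28 0.5 ]
[ 0.47966853 -0.15995542  0.10521265] [-4.21498674 -3.60549733  3.86384045]
```

```bash
python3 -m creep '[0.02,0.03,0,0,0.03,0.06,0,0,0.04,0.09,0,0,0.05,0.12,0,0,0.07,0.15,0,0,0.08,0.17,0,0,0.1,0.2,0,0,0.11,0.23,0,0,0.13,0.26,0,0,0.15,0.29,0,0,0.15,0.29,0,0,0.15,0.29,0,0]'
python3 - <<'E'
from h import *
im=imaging.read_camera("scene")
cv2.imwrite("pics/s5.png",cv2.resize(im[130:430,40:400],None,fx=2,fy=2)[:,:,::-1])
E
```

```text
time: 9.43
eef_pos: [0.4781, -0.164, 0.105]
tcp_rot: [0.924, -0.383, -0.001, -0.003]
contact_force: [-0.7, 8.0, 5.8]
opening: 0.266
```

View pics/s5.png

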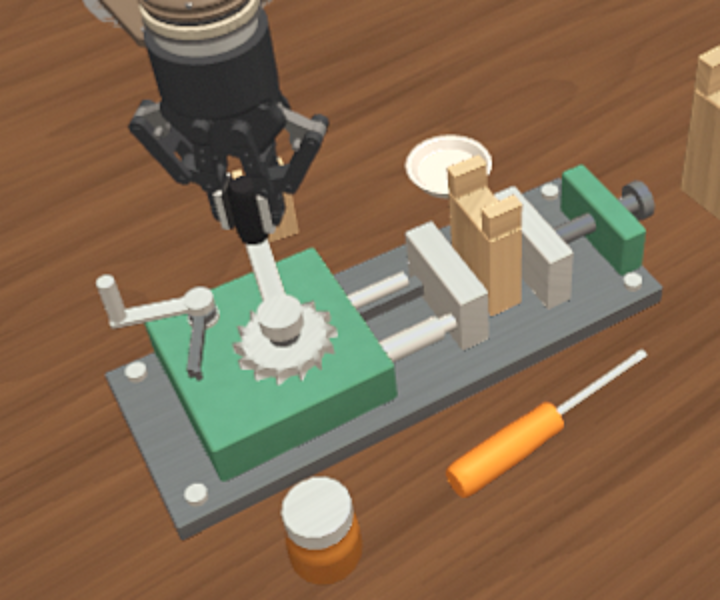

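The pawl has sprung clear: its nose is now at (195,375), off the wheel. The crank loads the hand with 8 N along +y. Next I let it back slowly.

```bash
python3 -c "
from h import *
arc(np.radians(164.8),-np.arange(1,21)*.015)"
```

```text
-0.015 [-0.02 -0.04]
-0.03 [-0.05 -0.08]
-0.045 [-0.07 -0.13]
-0.06 [-0.09 -0.17]
-0.075 [-0.11 -0.21]
-0.09 [-0.13 -0.26]
-0.105 [-0.15 -0.3 ]
-0.12 [-0.17 -0.34]
-0.135 [-0.19 -0.39]
-0.15 [-0.21 -0.43]
-0.165 [-0.22 -0.48]
-0.18 [-0.24 -0.52]
-0.195 [-0.26 -0.57]
-0.21 [-0.27 -0.61]
-0.225 [-0.28 -0.66]
-0.24 [-0.3  -0.71]
-0.255 [-0.31 -0.75]
-0.27 [-0.32 -0.8 ]
-0.285 [-0.34 -0.84]
-0.3 [-0.35 -0.89]
```

```bash
python3 -m creep '[-0.02,-0.04,0,0,-0.05,-0.08,0,0,-0.07,-0.13,0,0,-0.09,-0.17,0,0,-0.11,-0.21,0,0,-0.13,-0.26,0,0,-0.15,-0.30,0,0,-0.17,-0.34,0,0,-0.19,-0.39,0,0,-0.21,-0.43,0,0,-0.22,-0.48,0,0,-0.24,-0.52,0,0,-0.26,-0.57,0,0,-0.27,-0.61,0,0,-0.28,-0.66,0,0,-0.30,-0.71,0,0,-0.31,-0.75,0,0,-0.32,-0.80,0,0,-0.34,-0.84,0,0,-0.35,-0.89,0,0]'
python3 -c "
from h import *
arc(np.radians(164.8)-.3,-np.arange(1,21)*.015)"
```

```text
time: 11.15
eef_pos: [0.4884, -0.1422, 0.1051]
tcp_rot: [0.924, -0.383, 0.001, -0.003]
contact_force: [-0.3, 8.0, 6.0]
opening: 0.273
-0.015 [-0.01 -0.05]
-0.03 [-0.02 -0.09]
-0.045 [-0.03 -0.14]
-0.06 [-0.04 -0.19]
-0.075 [-0.04 -0.24]
-0.09 [-0.05 -0.28]
-0.105 [-0.06 -0.33]
-0.12 [-0.06 -0.38]
-0.135 [-0.07 -0.43]
-0.15 [-0.07 -0.47]
-0.165 [-0.07 -0.52]
-0.18 [-0.07 -0.57]
-0.195 [-0.08 -0.62]
-0.21 [-0.08 -0.67]
-0.225 [-0.08 -0.71]
-0.24 [-0.08 -0.76]
-0.255 [-0.08 -0.81]
-0.27 [-0.07 -0.86]
-0.285 [-0.07 -0.91]
-0.3 [-0.07 -0.95]
```

```bash
python3 -m creep '[-0.01,-0.05,0,0,-0.02,-0.09,0,0,-0.03,-0.14,0,0,-0.04,-0.19,0,0,-0.04,-0.24,0,0,-0.05,-0.28,0,0,-0.06,-0.33,0,0,-0.06,-0.38,0,0,-0.07,-0.43,0,0,-0.07,-0.47,0,0,-0.07,-0.52,0,0,-0.07,-0.57,0,0,-0.08,-0.62,0,0,-0.08,-0.67,0,0,-0.08,-0.71,0,0,-0.08,-0.76,0,0,-0.08,-0.81,0,0,-0.07,-0.86,0,0,-0.07,-0.91,0,0,-0.07,-0.95,0,0]'
python3 -c "
from h import *
arc(np.radians(164.8)-.6,-np.arange(1,21)*.012)
im=imaging.read_camera('scene')
cv2.imwrite('pics/s6.png',cv2.resize(im[130:430,40:400],None,fx=2,fy=2)[:,:,::-1])
"
```

```text
time: 12.82
eef_pos: [0.5046, -0.1245, 0.1052]
tcp_rot: [0.924, -0.383, 0.002, -0.003]
contact_force: [3.7, 6.4, 2.9]
opening: 0.267
-0.012 [ 0.   -0.04]
-0.024 [ 0.01 -0.08]
-0.036 [ 0.01 -0.11]
-0.048 [ 0.02 -0.15]
-0.06 [ 0.02 -0.19]
-0.072 [ 0.03 -0.23]
-0.084 [ 0.03 -0.27]
-0.096 [ 0.04 -0.3 ]
-0.108 [ 0.05 -0.34]
-0.12 [ 0.05 -0.38]
-0.132 [ 0.06 -0.42]
-0.144 [ 0.07 -0.46]
-0.156 [ 0.08 -0.49]
-0.168 [ 0.09 -0.53]
-0.18 [ 0.1  -0.57]
-0.192 [ 0.11 -0.6 ]
-0.204 [ 0.12 -0.64]
-0.216 [ 0.13 -0.68]
-0.228 [ 0.14 -0.71]
-0.24 [ 0.15 -0.75]
```

View pics/s6.png

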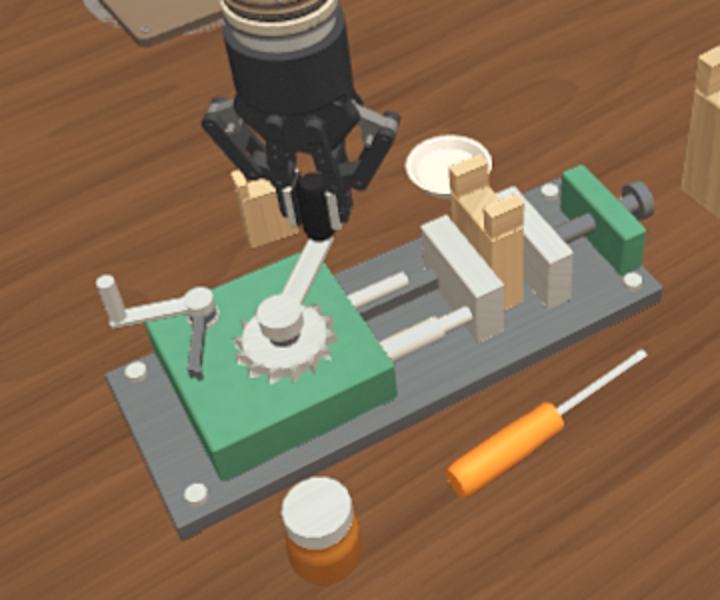

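Jaw is advancing under control, now close to the bench pin, at about (465,280) in the crop. Tangential load is about 6.9 N. Continuing more slowly.

```bash
python3 -m creep '[0,-0.04,0,0,0.01,-0.08,0,0,0.01,-0.11,0,0,0.02,-0.15,0,0,0.02,-0.19,0,0,0.03,-0.23,0,0,0.03,-0.27,0,0,0.04,-0.30,0,0,0.05,-0.34,0,0,0.05,-0.38,0,0,0.06,-0.42,0,0,0.07,-0.46,0,0,0.08,-0.49,0,0,0.09,-0.53,0,0,0.1,-0.57,0,0]'
cat >> h.py <<'E'
C=np.array([.5545,-.1885])
def feel():
    s=ctrl.get_state();v=s["eef_pos"][:2]-C;a=np.arctan2(v[1],v[0]);f=s["contact_force"]
    t=np.array([np.sin(a),-np.cos(a)])
    print("ang",round(a,3),"r",np.linalg.norm(v).round(4),"tang",(f[:2]@t).round(2),"rad",(f[:2]@v/np.linalg.norm(v)).round(2),"t",s["time"])
E
python3 -c "
from h import *
feel()
arc(np.radians(164.8)-.78,-np.arange(1,11)*.012)
"
```

```text
time: 14.12
eef_pos: [0.5167, -0.1164, 0.1053]
tcp_rot: [0.924, -0.383, 0.002, -0.003]
contact_force: [4.1, 5.7, 2.7]
opening: 0.268
ang 2.054 r 0.0814 tang 6.23 rad 3.12 t 14.1167
-0.012 [ 0.01 -0.04]
-0.024 [ 0.02 -0.07]
-0.036 [ 0.03 -0.11]
-0.048 [ 0.04 -0.15]
-0.06 [ 0.05 -0.18]
-0.072 [ 0.07 -0.22]
-0.084 [ 0.08 -0.26]
-0.096 [ 0.09 -0.29]
-0.108 [ 0.11 -0.33]
-0.12 [ 0.12 -0.36]
```

```bash
python3 -m creep '[0.01,-0.04,0,0,0.02,-0.07,0,0,0.03,-0.11,0,0,0.04,-0.15,0,0,0.05,-0.18,0,0,0.07,-0.22,0,0,0.08,-0.26,0,0,0.09,-0.29,0,0,0.11,-0.33,0,0,0.12,-0.36,0,0]' | grep force
python3 -c "
from h import *
feel()
arc(np.radians(164.8)-.9,-np.arange(1,11)*.010)
"
```

```text
contact_force: [3.3, 5.7, 2.7]
ang 1.935 r 0.0815 tang 5.1 rad 4.17 t 14.95
-0.01 [ 0.01 -0.03]
-0.02 [ 0.02 -0.06]
-0.03 [ 0.04 -0.09]
-0.04 [ 0.05 -0.12]
-0.05 [ 0.06 -0.15]
-0.06 [ 0.08 -0.18]
-0.07 [ 0.09 -0.2 ]
-0.08 [ 0.1  -0.23]
-0.09 [ 0.12 -0.26]
-0.1 [ 0.13 -0.29]
```

```bash
python3 -m creep '[0.01,-0.03,0,0,0.02,-0.06,0,0,0.04,-0.09,0,0,0.05,-0.12,0,0,0.06,-0.15,0,0,0.08,-0.18,0,0]' | grep force
python3 -c "
from h import *
feel()
arc(np.radians(164.8)-.96,-np.arange(1,11)*.010)
im=imaging.read_camera('scene')
cv2.imwrite('pics/s7.png',cv2.resize(im[180:330,200:400],None,fx=4,fy=4)[:,:,::-1])
"
```

```text
contact_force: [4.2, 4.6, 1.7]
ang 1.875 r 0.0815 tang 5.4 rad 3.14 t 15.45
-0.01 [ 0.01 -0.03]
-0.02 [ 0.03 -0.06]
-0.03 [ 0.04 -0.09]
-0.04 [ 0.06 -0.11]
-0.05 [ 0.07 -0.14]
-0.06 [ 0.09 -0.17]
-0.07 [ 0.1 -0.2]
-0.08 [ 0.12 -0.23]
-0.09 [ 0.13 -0.25]
-0.1 [ 0.15 -0.28]
```

View pics/s7.png

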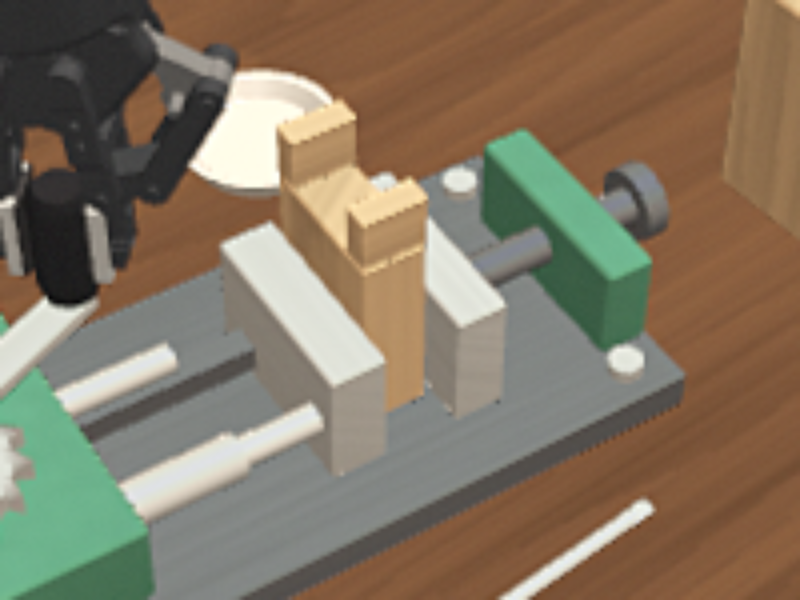

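The jaw is at or just touching the bench pin. The pin's foot at (425,395) still stands off the back jaw at (455,415), so more travel remains.

```bash
python3 -m creep '[0.01,-0.03,0,0,0.03,-0.06,0,0,0.04,-0.09,0,0,0.06,-0.11,0,0,0.07,-0.14,0,0,0.09,-0.17,0,0,0.10,-0.20,0,0,0.12,-0.23,0,0,0.13,-0.25,0,0,0.15,-0.28,0,0]' | grep force
python3 -c "
from h import *
feel()
arc(np.radians(164.8)-1.06,-np.arange(1,11)*.010)
im=imaging.read_camera('scene')
cv2.imwrite('pics/s8.png',cv2.resize(im[180:330,200:400],None,fx=4,fy=4)[:,:,::-1])
"
```

```text
contact_force: [5.2, 3.7, 1.5]
ang 1.776 r 0.0816 tang 5.9 rad 2.57 t 16.3333
-0.01 [ 0.02 -0.03]
-0.02 [ 0.03 -0.05]
-0.03 [ 0.05 -0.08]
-0.04 [ 0.07 -0.11]
-0.05 [ 0.09 -0.14]
-0.06 [ 0.1  -0.16]
-0.07 [ 0.12 -0.19]
-0.08 [ 0.14 -0.21]
-0.09 [ 0.16 -0.24]
-0.1 [ 0.18 -0.27]
```

View pics/s8.png

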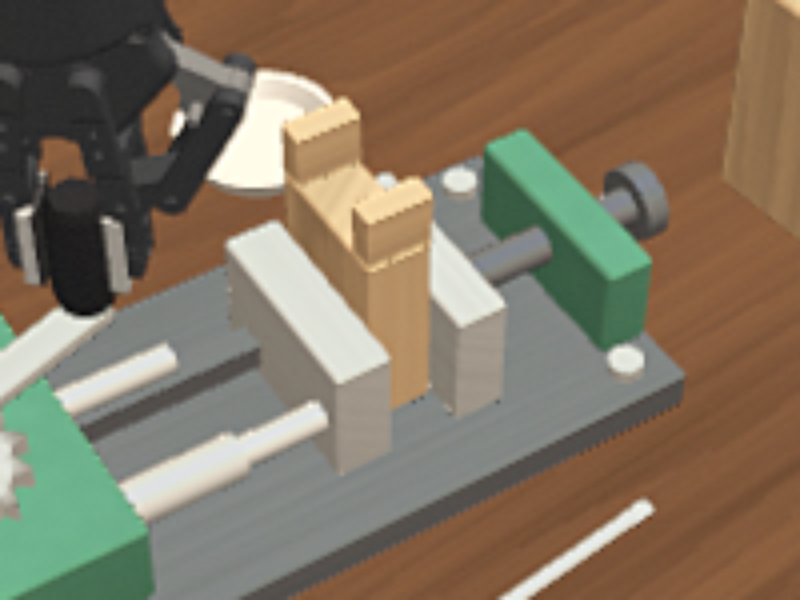

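```bash
python3 -m creep '[0.02,-0.03,0,0,0.03,-0.05,0,0,0.05,-0.08,0,0,0.07,-0.11,0,0,0.09,-0.14,0,0,0.10,-0.16,0,0,0.12,-0.19,0,0,0.14,-0.21,0,0,0.16,-0.24,0,0,0.18,-0.27,0,0]' | grep force
python3 -c "
from h import *
feel()
arc(np.radians(164.8)-1.16,-np.arange(1,11)*.010)
im=imaging.read_camera('scene')
cv2.imwrite('pics/s9.png',cv2.resize(im[180:330,200:400],None,fx=4,fy=4)[:,:,::-1])
"
```

```text
contact_force: [-6.6, 3.2, 9.3]
ang 1.726 r 0.0818 tang -6.04 rad 4.16 t 17.2167
-0.01 [ 0.02 -0.03]
-0.02 [ 0.04 -0.05]
-0.03 [ 0.06 -0.08]
-0.04 [ 0.08 -0.1 ]
-0.05 [ 0.1  -0.13]
-0.06 [ 0.12 -0.15]
-0.07 [ 0.14 -0.17]
-0.08 [ 0.16 -0.2 ]
-0.09 [ 0.18 -0.22]
-0.1 [ 0.2  -0.25]
```

View pics/s9.png

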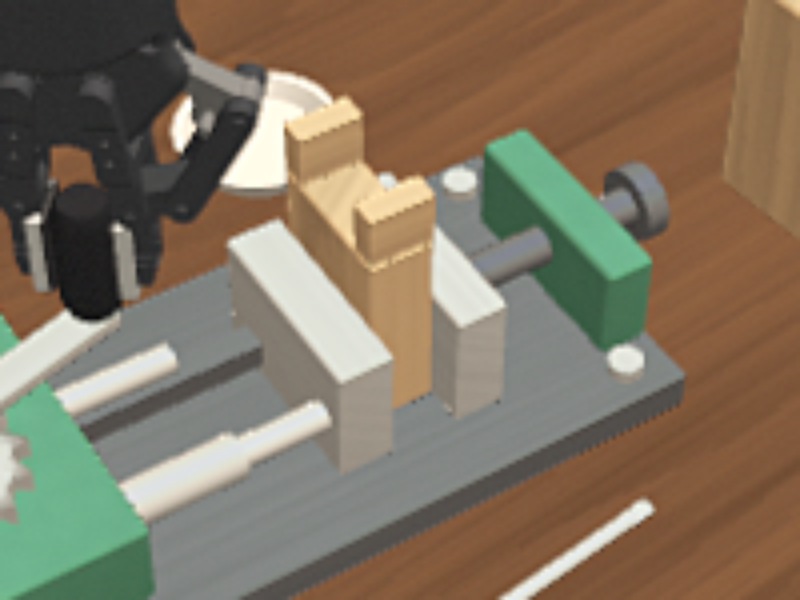

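The load has reversed: the crank stalled at 1.726 and is now being pushed about 6 N. I'm backing off at once until the load is zero.

```bash
python3 -m creep '[-0.03,0.04,0,0,-0.05,0.06,0,0,-0.05,0.06,0,0]' | grep force
python3 -c "
from h import *
feel()"
```

```text
contact_force: [0.6, 4.1, 6.2]
ang 1.731 r 0.0817 tang 1.25 rad 3.98 t 17.5167
```

```bash
python3 -m creep '[-0.01,-0.02,-0.05,0,-0.02,-0.03,-0.1,0,-0.02,-0.03,-0.1,0,-0.02,-0.03,-0.1,0]' | grep force
python3 -c "
from h import *
feel()"
```

```text
contact_force: [3.5, -2.2, -4.4]
ang 1.733 r 0.0817 tang 3.11 rad -2.77 t 17.85
```

```bash
python3 -m creep '[0.02,-0.005,0.04,0,0.025,-0.01,0.04,0,0.025,-0.01,0.04,0,0.025,-0.01,0.04,0]' | grep force
python3 -c "
from h import *
feel()"
```

```text
contact_force: [0.3, 0.3, -1.9]
ang 1.731 r 0.0818 tang 0.32 rad 0.29 t 18.1833
```

Load is about zero and the crank angle is steady at 1.731. Opening slowly while holding the pose.

```bash
python3 -m creep '[0,0,0,0,0,0,0,0,0,0,0,0,0,0,0,0,0,0,0,0,0,0,0,0]' 110
python3 -c "
from h import *
im=imaging.read_camera('scene')
cv2.imwrite('pics/s10.png',cv2.resize(im[130:330,120:400],None,fx=2.8,fy=2.8)[:,:,::-1])
"
```

```text
time: 18.68
eef_pos: [0.542, -0.1077, 0.1057]
tcp_rot: [0.924, -0.383, 0.0, 0.0]
contact_force: [-0.7, -0.0, 0.7]
opening: 0.565
```

View pics/s10.png

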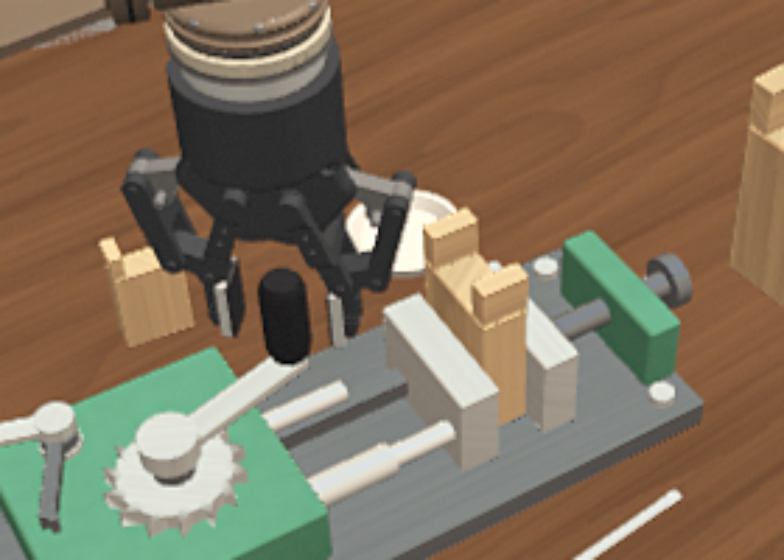

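The fingers are open at (228,300) and (340,320), off the grip at (285,315), and the crank has stayed put. Rising straight up.

```bash
python3 -m creep '[0,0,-0.3,0,0,0,-0.8,0,0,0,-1.5,0,0,0,-2.4,0,0,0,-3.4,0,0,0,-4.4,0,0,0,-5.2,0,0,0,-5.6,0,0,0,-5.6,0]'
python3 -m creep '[-0.3,0.3,0,0,-0.8,0.8,0,0,-1.6,1.6,0,0,-2.5,2.5,0,0,-3.4,3.4,0,0,-4.3,4.3,0,0,-5,5,0,0,-5.4,5.4,0,0,-5.4,5.4,0,0]' | head -2
python3 -c "
from h import *
im=imaging.read_camera('scene')
cv2.imwrite('pics/s11.png',cv2.resize(im[180:330,200:400],None,fx=4,fy=4)[:,:,::-1])
im=imaging.read_camera('top')
cv2.imwrite('pics/t11.png',cv2.resize(im[150:390,170:510],None,fx=2.3,fy=2.3)[:,:,::-1])
"
```

```text
time: 19.48
eef_pos: [0.5437, -0.1084, 0.2501]
tcp_rot: [0.924, -0.383, 0.004, -0.0]
contact_force: [0.4, -0.7, 0.5]
opening: 0.567
time: 20.23
eef_pos: [0.348, -0.1068, 0.2431]
```

View pics/s11.png

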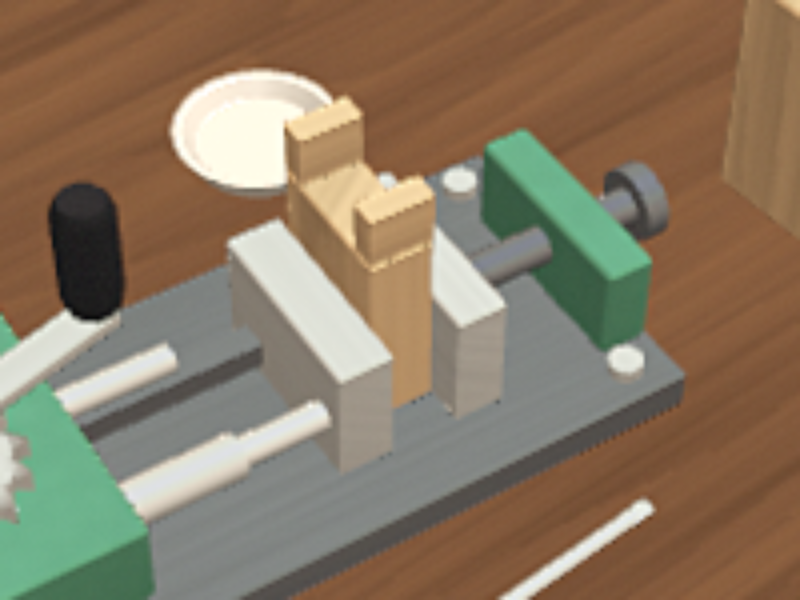

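View pics/t11.png

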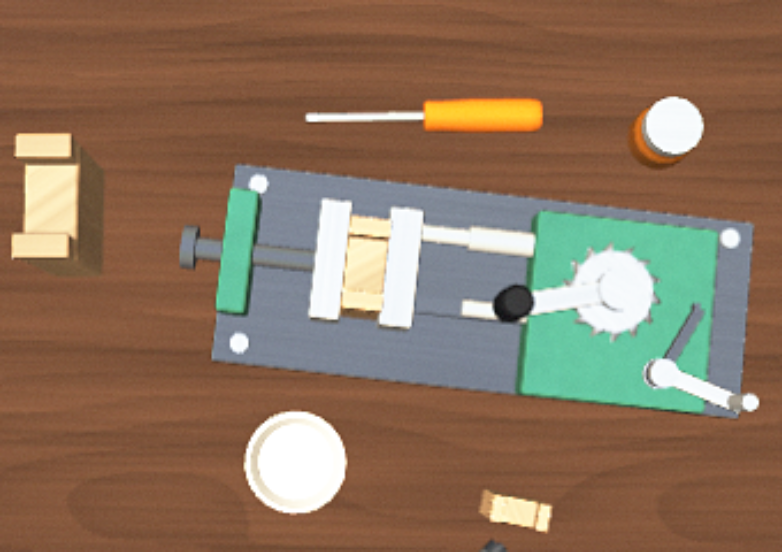

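The top view shows the bench pin at (365,265) flush between the moving jaw (402,267) and the back jaw (330,260). The pawl is clear, the lever is thrown, and the bystanders are in place. In the scene view the crank and jaw are where they were before I let go. Handing in.

```bash
python3 -c "
from plant import ctrl
s=ctrl.get_state();print(s['time'],s['contact_force'],s['dq'].round(3));print(ctrl.sign_off())"
```

```text
20.3333 [-0.17079626 -0.24395182 -0.91664781] [ 0.012  0.032 -0.037 -0.    -0.005  0.001]
the job is handed in; nothing more can be done
None
```

The bench pin is held between both jaws by the spring, and the job was handed in at 20.3 s. One point may count against it: at the end of closing I briefly pushed the crank past the closing point.

- **Lever:** I pushed the post over to its stop. It resisted with 18 N there, and the pictures put it at about 0.78 rad of the 0.80.
- **Pawl:** I gripped the crank and wound it up by a commanded 0.1 rad. The camera showed the pawl sprung clear of the wheel.
- **Letting back:** I let the crank turn back about 1.1 rad at roughly 0.12 to 0.18 rad/s. The spring load stayed at 5 to 7 N all the way until the jaws closed.
- **Overrun at closing:** I felt the end only after about 0.01 rad of overrun. The hand pushed the crank home with about 6 N, for a fraction of a second. I backed off at once and trimmed until the load on the crank was about 0.3 N, then let go.
- **Last checks:** Crank and jaw did not move when I released. The top view shows the pin flush between both jaws, and the pawl is out. The jar, screwdriver and dish look undisturbed, and the gripper is clear of everything. I did not test how firmly the pin is held.

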